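# Hold a spring clip open around the postcard's edge

## Robot

A 7-joint arm with a two-finger parallel gripper is mounted at the origin on the work surface. World frame = base frame: x ahead of the robot, y to its left, z up, the work surface at z = 0. Lengths are in m, angles in rad, forces in N, time in s.
With the tool pointing down it reaches from about 0.35 to 0.9 m from the base axis. Payload 7.2 kg.
Tool frame: the origin (TCP) lies midway between the tips of the shut fingers; the grasp point (between the pads) lies 19 mm behind it (tcp_to_grasp is the distance from the TCP to the grasp point, in m); z points along the fingers, y is the line along which they close (so a half turn about z gives the same grasp; the last joint's range is limited). The gripper opens to 88 mm and grips with 3 to 60 N. Pads are 20 mm wide; open, the fingers measure 115 mm over their backs; the gripper's body (75 mm by 178 mm) begins 61 mm behind the grasp point.
Start: joints at [1.123, 0.411, -0.013, 1.596, 0.006, 1.134, -0.082], TCP at [0.232, -0.58, 0.223] pointing down, gripper open.
Joint ranges: [-2.95, 2.95], [-0.29, 1.99], [-1.47, 1.44], [0.14, 2.54], [-1.03, 4.17], [0.13, 1.85], [-2.86, 2.86]. Speed limits (rad/s): [2.39, 2.39, 3.01, 3.01, 3.14, 3.14, 3.14].

## Interface

Orientations are given as a unit quaternion [x, y, z, w].
In Python, from station import * gives the robot as it stands.
- The arm moves only by the tool servo_tool, never from a script. Its argument "steps" is a list of rows, each an object of numbers: "tx", "ty", "tz": the shift along the world's x, y, z in m; "ax", "ay", "az": the turn, a rotation vector about the world's x, y, z in rad. A call has exactly 10 rows; each row shifts and turns the commanded pose from where the row before left it; what a row does not reach is not made up. A row lasts 1/10 s, in which the tool goes at most 50 mm and 8.59 degrees, less where a joint would pass 70% of its speed; a pose out of reach is approached as far as the arm can. A call with a gripper value outside its range is refused whole. "fingers" is the finger opening in m, from 0 to 0.0878, set as the call begins (left out, the last holds). The fingers move at their own pace and stop on an object; the grip force is fixed at half the most. Time passes only in rows, so rows that do not move let the fingers close, or fill a call up. It gives the time, the measured TCP pose, the force, the opening and the grip force at its end, in the units of the state.
- get_state(): the state, without advancing time (a new reading comes with each control period).
- read_camera(name): name is "scene" or "top"; returns the picture (400x640x3 uint8, red, green, blue); there is no depth.
- camera_params(name): a dict with "fx", "fy", "cx", "cy" (pixels), "k1" (the pictures are not rectified: a ray, as slopes to the right and down, at radius r is drawn at 1 + k1 r^2 times it, then the intrinsics apply), "R" (3x3) and "t" (3): a world point X has camera coordinates R X + t. Camera axes: x right, y down, z forward; pixel columns grow to the right and rows downward; lengths in m; the calibration is good to about 2 mm. A picture is of the moment at which its call begins. camera_params takes no time and is no camera call.
- close_job(): hands the job in; it is judged then, once.
Trained networks look in the newest picture that a camera, given by its name, has taken for a name from the list of things; names that differ only in an ending like _2 or _b are one class to them, and where a whole thing is asked for, a point or a joint stands for the part that bears it (a point fixed in the world has none). Each returns a list of dicts, best first, with "p" (0 to 1); they miss things now and then, are a little off and sometimes report something else, mostly with a low value. They report only what shows in the picture. A call takes as long as a camera call. They do not tell look-alikes from the thing itself.
- regions_of(camera, name): "mask" (400x640 bool, what is visible of it) and "extent" ([left, top, right, bottom] in pixels, round what is visible of it).
The state is a dict: "clock": time; "joints": joint angles; "dq": joint speeds; "joint_efforts": joint torques, N m; "tool_pos": TCP position; "orientation": TCP orientation; "force": force on the tool from outside, world axes, zero at the start; "wrist_torque": the same for the moment, N m; "opening": finger opening in m; "gripper_force": force on a finger pad.
Only numpy, scipy, OpenCV 4.12 (cv2) and the standard library are available. Lean on these libraries where they do the work, as an engineer would, in place of code of your own. Each camera call takes 0.05 s, during which the arm holds its last target. There are 200 camera calls.

## Task

I want to tuck a note against the postcard: pick up the blue spring clip by its levers, squeeze it wide open, and bring it level over the card's side edge with the blank white margin, on the upper half of that edge, until the edge stands about 2 cm inside the gaping jaws and neither jaw touches the card. Finish while still holding the clip there, squeezed open in the air, not let go or set down. Do not press on the card or shift it, and leave the tumbler, jar, trinket box and fan where they stand.

Things in the scene. Friction and masses are not known exactly. Their poses are not given: they have to be found in the camera images.
- clip: Blue spring clip, 80 long, 40 wide, about 60 g, standing on its side edge, hinge axis upright. Frame of its left half (seen from above, jaws ahead): origin on the hinge axis at the underside, z up, x to the jaw tips (+46), y left. Closed at the start, symmetric about its xz plane. Levers run back to x = -35 in a V: outer faces 43 apart at the ends, 36 at x = -22 (grip here, along y); 21 apart and parallel when open.
- clip_jaw (a joint): Angle between the clip's halves: 0 closed, 0.60 rad at its open stop (lips 27 mm apart; gap is about 46 mm x angle); gaping from 0.40. A spring shuts it: full opening takes 9 N per lever 22 mm behind the hinge; a grip of 15 to 30 N holds it at the stop. Mid-plane direction = yaw of clip minus half this angle.
- clip_pivot (a point): Point on the clip's hinge axis at mid-width, 20 mm above the clip's underside. Turns with clip.
- clip_tip_a (a point): Inner face of the black rubber lip at the jaw tip of the left half (that of clip), at mid-width, 20 mm above the clip's underside; 46 mm from the hinge axis.
- clip_tip_b (a point): Same point on the right half's lip; it meets clip_tip_a when closed. Midway between the two tips lies the middle of the mouth.
- card: Upright stiff postcard 148 wide, 105 high, 3 mm thick, fixed in a slotted bamboo block 90 x 42 x 20; 0.4 kg in all, loose on the table. Beach picture on both faces, a blank white margin 40 mm wide down one side. Origin: centre of the block's underside; z up; x along the card to the white-margin edge (x = +74); y across its faces (+-1.5). Card spans z = 10 to 115 and overhangs the block 29 mm each end.
- card_edge (a point): Point on the side edge with the white margin, mid-thickness, 80 mm above the table (in the upper half of the edge). Axes as card: x points out of the card, away from it.
- tumbler: Empty stainless tumbler, 72 mm across, 110 mm high; origin at the centre of its base. Leave alone.
- jar: Glass jar with an orange seal and a wire lever clamp, 90 mm across, 110 mm high; origin at the centre of its base. Leave alone.
- trinket_box: Red ceramic trinket box with lid and brass button, 65 mm across, 51 mm high; origin at the centre of its base. Leave alone.
- fan: Teal mini desk fan, base 90 mm across, 161 mm high; origin at the centre of its base. Leave alone.
Things that resemble listed ones, but are neither listed nor needed, are in the scene too. Of the things that look like the clip, the larger one is meant. Several things look just like the card: the one meant starts farthest to the robot's right.

How it is judged:
On the way:
1. the clip is off the table in the gripper, squeezed wide open (contact force between the fingers and clip above 2 N and value of joint clip_jaw above 0.4 rad and height (world z) of clip_pivot above 0.045 m), for 0.2 s.
At the end, for the whole second after the job is handed in: Clip held still in the air, level within 0.25 rad, open above 0.40 rad; white-margin edge between the jaws: tips 10 to 35 mm past it, each 2 mm or more off its face, 55 to 105 mm above the table, hinge outside; clip and fingers not touching the card, card within 12 mm of its place (contact force between the fingers and clip above 2 N and value of joint clip_jaw above 0.4 rad and x of clip_tip_a in the frame of card between 0.039 and 0.064 m and x of clip_tip_b in the frame of card between 0.039 and 0.064 m and x of clip_pivot in the frame of card above 0.078 m and y of clip_tip_a in the frame of card below -0.0035 m and y of clip_tip_b in the frame of card above 0.0035 m and z of clip_tip_a in the frame of card between 0.055 and 0.105 m and z of clip_tip_b in the frame of card between 0.055 and 0.105 m and angle between clip's own z axis and vertical below 0.25 rad and contact force between each of clip, the fingers and card below 0.2 N and linear speed of clip below 0.02 m/s and angle between card's own z axis and vertical below 0.1 rad and distance of card from where it was at the start of the episode below 0.012 m); the arm keeps its last pose, push and grip.
It fails at once if the clip or the fingers press on or bite the card (over 3 N) (contact force between any of clip, the fingers and card above 3 N).
It fails at once if the card is shifted (over 12 mm) or tipped (distance of card from where it was at the start of the episode above 0.012 m or angle between card's own z axis and vertical above 0.15 rad).
It fails at once if the tumbler, jar, trinket box or fan is moved (over 20 mm) or tipped (distance of any of tumbler, jar, trinket_box, fan from where it was at the start of the episode above 0.02 m or angle between any of tumbler, jar, trinket_box, fan's own z axis and vertical above 0.25 rad).
It also fails if it takes over 38 s, if anything falls off the work surface, if the arm or the gripper's body presses on something with over 40 N, if the wrist force passes 120 N, or if a joint passes its speed limit or range.

## Working session

There is one attempt and no reset: what is moved stays moved. The work goes in short steps, Python scripts to look and compute and a tool call to move; the robot and the scene stay as the last step left them, time stands still between calls to the robot, and variables do not carry over. Pictures are saved under pics/ and viewed, at most 10 in all, crops included, and the job is handed in when it is done.

Besides the shell and the picture viewer there is one more tool, called after ">>>" by a JSON object that holds its "op" and its "data". servo_tool: Moves the arm, as the interface text tells. Its arguments: {"type":"object","properties":{"steps":{"type":"array"},"fingers":{"type":"number"}},"required":["steps"]}

```bash
mkdir -p pics; ls; python3 - <<'E'
from station import *
import cv2,numpy as np
s=get_state();print(s)
for n in("scene","top"):
    im=read_camera(n);cv2.imwrite(f"pics/{n}0.png",im[:,:,::-1]);print(n,camera_params(n))
    for k in("clip","card"):
        for r in regions_of(n,k):print(n,k,round(r["p"],2),r["extent"],r["mask"].sum())
E
```

```text
pics
{'clock': 0.0, 'joints': array([ 1.12282685,  0.41187189, -0.01274141,  1.59702598,  0.00561285,
        1.13430224, -0.08220254]), 'dq': array([-0.00060669, -0.00090422,  0.00135968, -0.00087565, -0.00076082,
        0.0009015 ,  0.00047117]), 'joint_efforts': array([ 2.50787334e-04, -5.87956774e+01,  6.41950853e-01, -2.91069496e+01,
       -5.37514582e-02,  1.84401800e-02,  8.39846916e-05]), 'tool_pos': array([ 0.23147975, -0.58001543,  0.22183378]), 'orientation': array([ 9.82020560e-01,  1.88772353e-01, -2.02647638e-04, -7.59259464e-04]), 'force': array([-0.11375979, -0.55363726,  0.8419516 ]), 'wrist_torque': array([-0.03880611, -0.02744217,  0.02124082]), 'gripper_force': 0.0, 'opening': 0.08786771687499677}
scene {'fx': 455.9521400221516, 'fy': 455.9521400221516, 'cx': 323.06423114404544, 'cy': 205.15055610050845, 'k1': -0.02401740269164072, 'R': array([[ 0.63471488,  0.77251093, -0.01907592],
       [ 0.44681259, -0.38702987, -0.80657696],
       [-0.63047246,  0.50342304, -0.59082123]]), 't': array([-0.33866456, -0.17647282,  1.80360826])}
scene clip 0.72 [281.2, 244.6, 301.2, 267.5] 248
scene clip 0.67 [246.3, 235.2, 274.1, 259.8] 417
scene card 0.73 [418.5, 180.1, 435.7, 230.4] 458
scene card 0.6 [358.2, 172.3, 379.1, 218.5] 679
top {'fx': 402.6891001701223, 'fy': 402.6891001701223, 'cx': 313.0926290990311, 'cy': 201.47206136024033, 'k1': 0.019414888960123593, 'R': array([[ 0.00958282, -0.9997802 , -0.01864729],
       [-0.99043213, -0.00692256, -0.13782698],
       [ 0.1376676 ,  0.01978965, -0.99028077]]), 't': array([0.01496176, 0.55314128, 1.16252059])}
top clip 0.62 [371.4, 182.3, 385.4, 193.8] 98
top clip 0.6 [377.8, 215.3, 409.0, 227.3] 148
top card 0.86 [236.4, 185.4, 288.5, 206.6] 617
top card 0.62 [205.3, 122.5, 247.6, 164.5] 912
```

```bash
python3 - <<'E'
import cv2,numpy as np
a=cv2.imread("pics/scene0.png")
cv2.imwrite("pics/s.png",cv2.resize(a[120:320,200:470],None,fx=2.9,fy=2.9,interpolation=cv2.INTER_CUBIC))
a=cv2.imread("pics/top0.png")
cv2.imwrite("pics/t.png",cv2.resize(a[90:280,190:450],None,fx=3,fy=3,interpolation=cv2.INTER_CUBIC))
E
```

```text
(no output)
```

View pics/scene0.png

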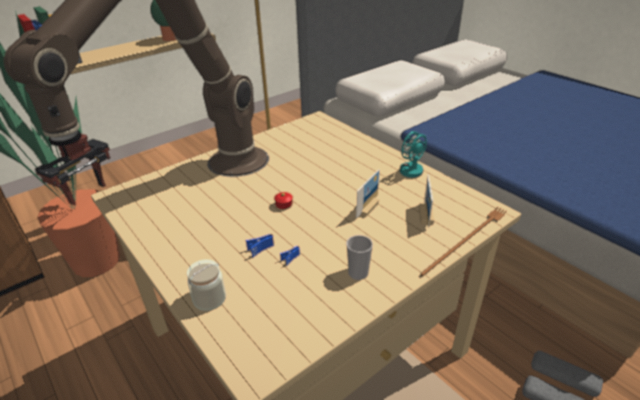

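View pics/top0.png

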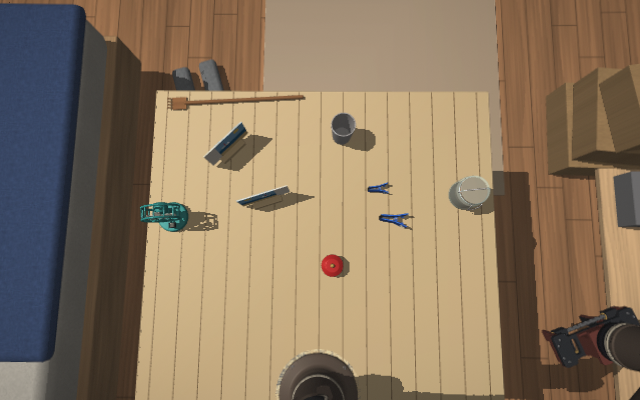

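View pics/s.png

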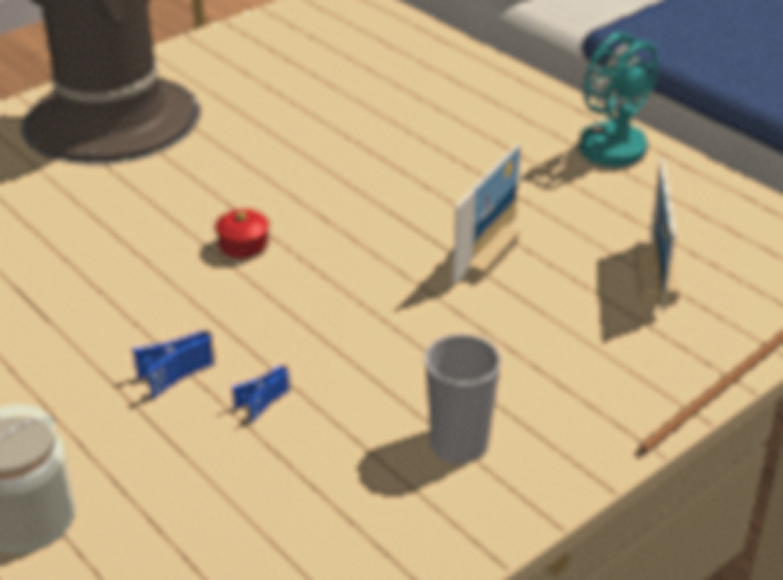

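View pics/t.png

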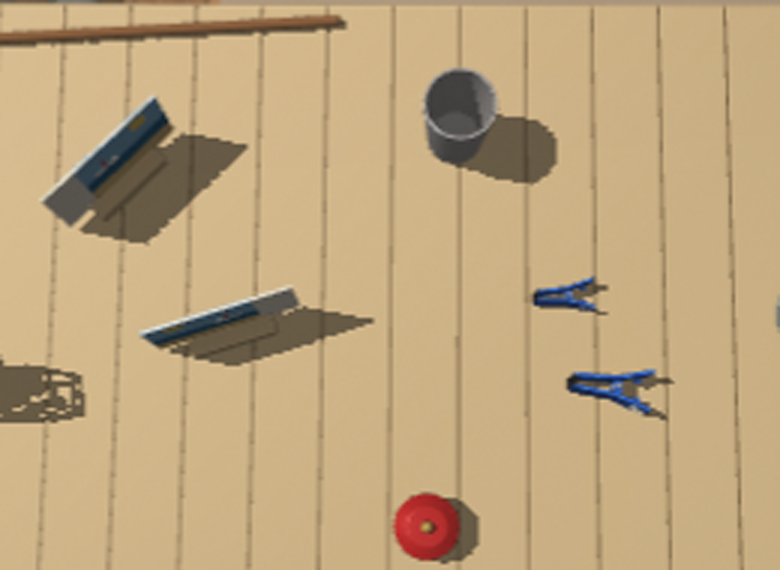

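The rightmost card is at top px (264,197), with its white margin at the right end (288,190). The larger clip is at top px (394,219), jaws left, levers right. In the scene view they are at (368,195) and (260,245). I'll fit silhouettes to both views.

```bash
cat > h.py <<'E'
import cv2,numpy as np
from station import *
from scipy.optimize import minimize
P={n:camera_params(n) for n in("scene","top")}
def proj(n,X):
    p=P[n];c=np.asarray(X)@p["R"].T+p["t"];u=c[:,:2]/c[:,2:]
    u=u*(1+p["k1"]*(u**2).sum(1,keepdims=True))
    return u*[p["fx"],p["fy"]]+[p["cx"],p["cy"]]
def prism(poly,z0,z1): return np.array([[x,y,z] for z in(z0,z1) for x,y in poly])
S=8
def sil(n,parts,pose,ext):
    x,y,a=pose;R=np.array([[np.cos(a),-np.sin(a),0],[np.sin(a),np.cos(a),0],[0,0,1]])
    l,t,r,b=ext;im=np.zeros(((b-t)*S,(r-l)*S),np.uint8)
    for q in parts:
        u=(proj(n,q@R.T+[x,y,0])-[l,t]+.5)*S
        cv2.fillConvexPoly(im,cv2.convexHull(np.round(u).astype(np.int32)),255)
    return cv2.resize(im,None,fx=1/S,fy=1/S,interpolation=cv2.INTER_AREA)/255.
def pick(n,k,uv):
    rs=regions_of(n,k)
    return min(rs,key=lambda r:np.hypot((r["extent"][0]+r["extent"][2])/2-uv[0],(r["extent"][1]+r["extent"][3])/2-uv[1]))["mask"]
def fit(parts,masks,p0):
    E={}
    for n,m in masks.items():
        ys,xs=np.nonzero(m);E[n]=(xs.min()-15,ys.min()-15,xs.max()+16,ys.max()+16)
    def cost(p):
        c=0
        for n,m in masks.items():
            l,t,r,b=E[n];s=sil(n,parts,p,E[n]);mm=m[t:b,l:r]
            c+=1-np.minimum(s,mm).sum()/np.maximum(s,mm).sum()
        return c
    best=None
    for da in(-.3,-.15,0,.15,.3):
        q=np.array(p0)+[0,0,da]
        r=minimize(cost,q,method="Nelder-Mead",options=dict(initial_simplex=q+np.array([[0,0,0],[.02,0,0],[0,.02,0],[0,0,.15]])))
        if best is None or r.fun<best.fun:best=r
    return best.x,best.fun
def rect(a,b,c,d): return [(a,c),(b,c),(b,d),(a,d)]
CARD=[prism(rect(-.074,.074,-.0015,.0015),.01,.115),prism(rect(-.045,.045,-.021,.021),0,.02)]
CLIP=[prism([(.046,.004),(.046,-.004),(-.006,-.010),(-.006,.010)],0,.04)]+[prism([(-.035,s*.0215),(-.035,s*.0185),(0,s*.005),(0,s*.011)],0,.04) for s in(1,-1)]
def ground(n,uv,z):
    from scipy.optimize import fsolve
    return fsolve(lambda q:(proj(n,[[q[0],q[1],z]])-uv)[0],[.5,0])
E
python3 - <<'E'
from h import *
ims={n:read_camera(n) for n in P}
for k,parts,uv,z,a in(("clip",CLIP,{"scene":(260,247),"top":(394,220)},.02,1.6),("card",CARD,{"scene":(368,195),"top":(263,196)},.06,-1.3)):
    m={n:pick(n,k,uv[n]) for n in P}
    g=ground("top",uv["top"],z);print(k,g,{n:v.sum() for n,v in m.items()})
    print("both",fit(parts,m,[*g,a]))
    for n in P:print(n,fit(parts,{n:m[n]},[*g,a]))
    if k=="clip":
        p,_=fit(parts,m,[*g,a])
        bm={n:(ims[n][:,:,2].astype(int)>ims[n][:,:,0]+40)&cv2.dilate(m[n].astype(np.uint8),np.ones((9,9))).astype(bool) for n in P}
        print("blue",fit(parts,bm,p))
    p,_=fit(parts,m,[*g,a]);out=[]
    for n in P:
        E=(int(uv[n][0])-35,int(uv[n][1])-30,int(uv[n][0])+35,int(uv[n][1])+30);l,t,r,b=E
        big=cv2.resize(ims[n][t:b,l:r,::-1],None,fx=5.5,fy=5.5,interpolation=cv2.INTER_CUBIC)
        s=cv2.resize((sil(n,parts,p,E)*255).astype(np.uint8),big.shape[1::-1])
        c,_=cv2.findContours((s>127).astype(np.uint8),0,2);cv2.drawContours(big,c,-1,(0,255,0),1);out.append(big)
    cv2.imwrite(f"pics/fit_{k}.png",np.hstack(out))
a,b=[cv2.imread(f"pics/fit_{k}.png")for k in("clip","card")]
o=np.vstack([a,b]);cv2.imwrite("pics/fit.png",cv2.resize(o,(690,590)))
for nm,uv,z in(("tumbler",(343,120),.11),("jar",(474,190),.11),("fan",(163,212),.1),("box",(332,265),.05)):print(nm,ground("top",uv,z))
E
```

```text
clip [ 0.50122131 -0.22302611] {'scene': np.int64(363), 'top': np.int64(227)}
both (array([ 0.50499018, -0.2244734 ,  1.43156802]), np.float64(0.39142374194421414))
scene (array([ 0.50290952, -0.22345294,  1.42603524]), np.float64(0.12232225719725598))
top (array([ 0.5056615 , -0.22586545,  1.42321384]), np.float64(0.245799431104055))
blue (array([ 0.50599943, -0.22392141,  1.4503874 ]), np.float64(0.9810724075487057))
card [0.56521364 0.16656148] {'scene': np.int64(722), 'top': np.int64(626)}
both (array([ 0.56545508,  0.1635298 , -1.26600219]), np.float64(0.14876331349918026))
scene (array([ 0.56310789,  0.16777917, -1.26133737]), np.float64(0.056583644709041314))
top (array([ 0.56539056,  0.16283155, -1.26469946]), np.float64(0.06719665118328522))
tumbler [ 0.78032358 -0.06567975]
jar [ 0.57843186 -0.42967079]
fan [0.51139243 0.44284819]
box [ 0.36667584 -0.03703076]
```

View pics/fit.png

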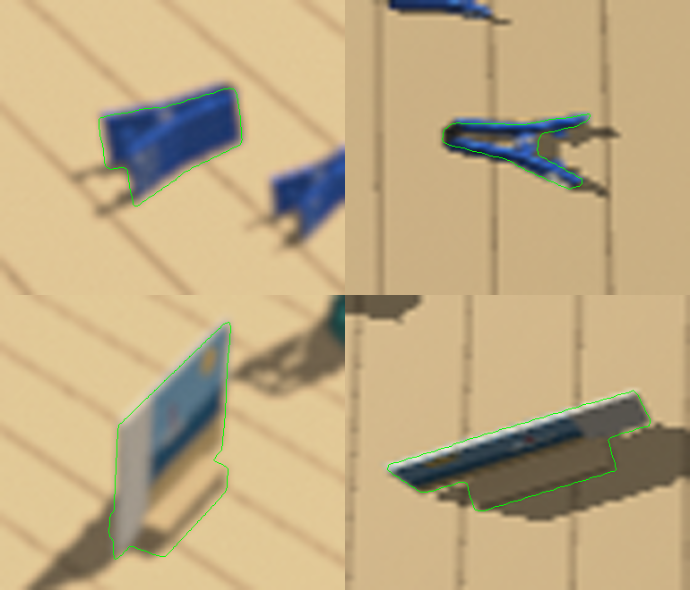

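Both fits agree between views, with the outlines on the clip and card and the margin at the card's -y end. Clip hinge is at (0.505,-0.225), yaw 1.43. Card is at (0.5655,0.1635), yaw -1.266. Next I go above the levers.

>>> {"op": "servo_tool", "data": {"steps": [{"tx": 0.027,"ty": 0.0334,"tz": -0.007,"az": 0.105},{"tx": 0.027,"ty": 0.0334,"tz": -0.007,"az": 0.105},{"tx": 0.027,"ty": 0.0334,"tz": -0.007,"az": 0.105},{"tx": 0.027,"ty": 0.0334,"tz": -0.007,"az": 0.105},{"tx": 0.027,"ty": 0.0334,"tz": -0.007,"az": 0.105},{"tx": 0.027,"ty": 0.0334,"tz": -0.007,"az": 0.105},{"tx": 0.027,"ty": 0.0334,"tz": -0.007,"az": 0.105},{"tx": 0.027,"ty": 0.0334,"tz": -0.007,"az": 0.105},{"tx": 0.027,"ty": 0.0334,"tz": -0.007,"az": 0.105},{"tx": 0.027,"ty": 0.0334,"tz": -0.007,"az": 0.105}], "fingers": 0.066}}

```text
schema error: expected keys tx, ty, tz, ax, ay, az
```

>>> {"op": "servo_tool", "data": {"steps": [{"tx": 0.027,"ty": 0.0334,"tz": -0.007,"ax": 0,"ay": 0,"az": 0.105},{"tx": 0.027,"ty": 0.0334,"tz": -0.007,"ax": 0,"ay": 0,"az": 0.105},{"tx": 0.027,"ty": 0.0334,"tz": -0.007,"ax": 0,"ay": 0,"az": 0.105},{"tx": 0.027,"ty": 0.0334,"tz": -0.007,"ax": 0,"ay": 0,"az": 0.105},{"tx": 0.027,"ty": 0.0334,"tz": -0.007,"ax": 0,"ay": 0,"az": 0.105},{"tx": 0.027,"ty": 0.0334,"tz": -0.007,"ax": 0,"ay": 0,"az": 0.105},{"tx": 0.027,"ty": 0.0334,"tz": -0.007,"ax": 0,"ay": 0,"az": 0.105},{"tx": 0.027,"ty": 0.0334,"tz": -0.007,"ax": 0,"ay": 0,"az": 0.105},{"tx": 0.027,"ty": 0.0334,"tz": -0.007,"ax": 0,"ay": 0,"az": 0.105},{"tx": 0.027,"ty": 0.0334,"tz": -0.007,"ax": 0,"ay": 0,"az": 0.105}], "fingers": 0.066}}

```text
clock: 1.6
tool_pos: [0.5027, -0.2452, 0.1527]
orientation: [0.754, 0.657, 0.0, 0.0]
force: [0.7, -0.1, 0.3]
opening: 0.066
gripper_force: 0.0
```

>>> {"op": "servo_tool", "data": {"steps": [{"tx": 0,"ty": 0,"tz": -0.02,"ax": 0,"ay": 0,"az": 0},{"tx": 0,"ty": 0,"tz": -0.02,"ax": 0,"ay": 0,"az": 0},{"tx": 0,"ty": 0,"tz": -0.02,"ax": 0,"ay": 0,"az": 0},{"tx": 0,"ty": 0,"tz": -0.02,"ax": 0,"ay": 0,"az": 0},{"tx": 0,"ty": 0,"tz": -0.02,"ax": 0,"ay": 0,"az": 0},{"tx": 0,"ty": 0,"tz": -0.02,"ax": 0,"ay": 0,"az": 0},{"tx": 0,"ty": 0,"tz": -0.015,"ax": 0,"ay": 0,"az": 0},{"tx": 0,"ty": 0,"tz": -0.008,"ax": 0,"ay": 0,"az": 0},{"tx": 0,"ty": 0,"tz": -0.005,"ax": 0,"ay": 0,"az": 0},{"tx": 0,"ty": 0,"tz": 0,"ax": 0,"ay": 0,"az": 0}]}}

```text
clock: 2.6
tool_pos: [0.5017, -0.2465, 0.0045]
orientation: [0.755, 0.656, -0.0, -0.0]
force: [-0.2, -0.6, -0.3]
opening: 0.0663
gripper_force: 0.0
```

```bash
python3 - <<'E'
from h import *
a,b=read_camera("scene"),read_camera("top")
f=lambda im,l,t:cv2.resize(im[t:t+70,l:l+70,::-1],None,fx=5,fy=5,interpolation=cv2.INTER_CUBIC)
cv2.imwrite("pics/c1.png",np.hstack([f(a,225,200),f(b,360,175)]))
E
```

```text
(no output)
```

View pics/c1.png

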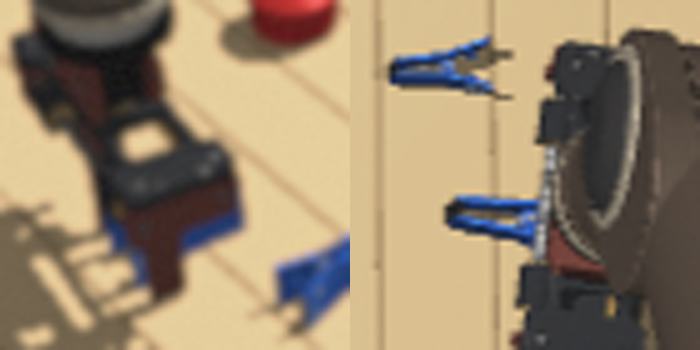

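The fingers straddle the levers (scene crop) and the clip hasn't moved: in the top crop its jaw tip is at about (449,213). Closing now.

>>> {"op": "servo_tool", "data": {"steps": [{"tx": 0,"ty": 0,"tz": 0,"ax": 0,"ay": 0,"az": 0},{"tx": 0,"ty": 0,"tz": 0,"ax": 0,"ay": 0,"az": 0},{"tx": 0,"ty": 0,"tz": 0,"ax": 0,"ay": 0,"az": 0},{"tx": 0,"ty": 0,"tz": 0,"ax": 0,"ay": 0,"az": 0},{"tx": 0,"ty": 0,"tz": 0,"ax": 0,"ay": 0,"az": 0},{"tx": 0,"ty": 0,"tz": 0,"ax": 0,"ay": 0,"az": 0},{"tx": 0,"ty": 0,"tz": 0,"ax": 0,"ay": 0,"az": 0},{"tx": 0,"ty": 0,"tz": 0,"ax": 0,"ay": 0,"az": 0},{"tx": 0,"ty": 0,"tz": 0,"ax": 0,"ay": 0,"az": 0},{"tx": 0,"ty": 0,"tz": 0,"ax": 0,"ay": 0,"az": 0}], "fingers": 0.0}}

```text
clock: 3.7
tool_pos: [0.5018, -0.2467, 0.0049]
orientation: [0.755, 0.656, -0.0, 0.0]
force: [-1.1, -1.0, 4.8]
opening: 0.0206
gripper_force: 29.9
```

>>> {"op": "servo_tool", "data": {"steps": [{"tx": 0,"ty": 0,"tz": 0.015,"ax": 0,"ay": 0,"az": 0},{"tx": 0,"ty": 0,"tz": 0.015,"ax": 0,"ay": 0,"az": 0},{"tx": 0,"ty": 0,"tz": 0.015,"ax": 0,"ay": 0,"az": 0},{"tx": 0,"ty": 0,"tz": 0.015,"ax": 0,"ay": 0,"az": 0},{"tx": 0.018,"ty": 0.028,"tz": 0,"ax": 0,"ay": 0,"az": 0.065},{"tx": 0.018,"ty": 0.028,"tz": 0,"ax": 0,"ay": 0,"az": 0.065},{"tx": 0.018,"ty": 0.028,"tz": 0,"ax": 0,"ay": 0,"az": 0.065},{"tx": 0.018,"ty": 0.028,"tz": 0,"ax": 0,"ay": 0,"az": 0.065},{"tx": 0.018,"ty": 0.028,"tz": 0,"ax": 0,"ay": 0,"az": 0.065},{"tx": 0.018,"ty": 0.028,"tz": 0,"ax": 0,"ay": 0,"az": 0.065}]}}

```text
clock: 4.7
tool_pos: [0.6106, -0.0775, 0.066]
orientation: [0.613, 0.79, 0.0, 0.001]
force: [0.9, -0.5, 0.1]
opening: 0.0204
gripper_force: 29.9
```

>>> {"op": "servo_tool", "data": {"steps": [{"tx": 0.011,"ty": 0.016,"tz": 0,"ax": 0,"ay": 0,"az": 0.03},{"tx": 0.011,"ty": 0.016,"tz": 0,"ax": 0,"ay": 0,"az": 0.025},{"tx": 0,"ty": 0,"tz": 0,"ax": 0,"ay": 0,"az": 0},{"tx": 0,"ty": 0,"tz": 0,"ax": 0,"ay": 0,"az": 0},{"tx": 0,"ty": 0,"tz": 0,"ax": 0,"ay": 0,"az": 0},{"tx": 0,"ty": 0,"tz": 0,"ax": 0,"ay": 0,"az": 0},{"tx": 0,"ty": 0,"tz": 0,"ax": 0,"ay": 0,"az": 0},{"tx": 0,"ty": 0,"tz": 0,"ax": 0,"ay": 0,"az": 0},{"tx": 0,"ty": 0,"tz": 0,"ax": 0,"ay": 0,"az": 0},{"tx": 0,"ty": 0,"tz": 0,"ax": 0,"ay": 0,"az": 0}]}}

```text
clock: 5.7
tool_pos: [0.6317, -0.0465, 0.0647]
orientation: [0.592, 0.806, 0.0, -0.0]
force: [0.1, -0.0, -1.2]
opening: 0.0206
gripper_force: 29.9
```

```bash
python3 - <<'E'
from h import *
s=get_state();print(s["tool_pos"],s["orientation"],s["opening"],s["gripper_force"])
tp=s["tool_pos"];q=s["orientation"];yw=2*np.arctan2(q[1],q[0])
d=np.array([np.cos(yw),np.sin(yw)]);L=np.array([-d[1],d[0]])
piv=np.r_[tp[:2]+.022*d,.080]
pts=[piv]+[np.r_[piv[:2]+.046*(np.cos(.3)*d+k*np.sin(.3)*L),.080] for k in(1,-1)]
c,sn=np.cos(-1.266),np.sin(-1.266);R=np.array([[c,-sn],[sn,c]])
print("yaw mid",yw,"card frame",[(R.T@(p[:2]-[.5655,.1635])).round(4) for p in pts])
edge=np.r_[R@[.074,0]+[.5655,.1635],.08]
out=[]
for n in P:
    im=read_camera(n);u=proj(n,pts+[edge]);print(n,u.round(1).tolist())
    m=u.mean(0).astype(int);l,t=m[0]-40,m[1]-45;b=cv2.resize(im[t:t+80,l:l+80,::-1],None,fx=5,fy=5,interpolation=cv2.INTER_CUBIC)
    for v in u:cv2.circle(b,tuple(int(x) for x in (v-[l,t]+.5)*5),3,(0,255,0),1)
    out.append(b)
cv2.imwrite("pics/c2.png",np.hstack(out))
E
```

```text
[ 0.63165881 -0.04653804  0.06466019] [ 5.91924749e-01  8.05993233e-01  2.67794694e-06 -1.18742993e-05] 0.02063397249524702 29.86623913049698
yaw mid 1.8747030557234523 card frame [array([1.982e-01, 1.000e-04]), array([ 0.1543, -0.0135]), array([0.1543, 0.0137])]
scene [[335.5, 221.4], [339.4, 212.3], [347.1, 215.2], [356.4, 200.6]]
top [[328.6, 175.0], [315.5, 183.8], [312.8, 175.0], [287.6, 187.4]]
```

View pics/c2.png

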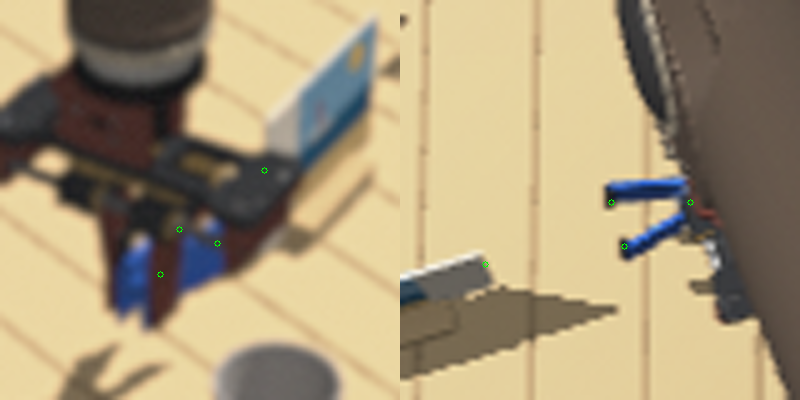

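The clip hangs open, and the black lips in the top crop at (608,197) and (625,248) match the predicted tips. The predicted mouth is centred on the card plane within 1 mm, so I advance 102 mm along the card axis.

>>> {"op": "servo_tool", "data": {"steps": [{"tx": -0.0038,"ty": 0.0122,"tz": 0,"ax": 0,"ay": 0,"az": 0},{"tx": -0.0038,"ty": 0.0122,"tz": 0,"ax": 0,"ay": 0,"az": 0},{"tx": -0.0038,"ty": 0.0122,"tz": 0,"ax": 0,"ay": 0,"az": 0},{"tx": -0.0038,"ty": 0.0122,"tz": 0,"ax": 0,"ay": 0,"az": 0},{"tx": -0.0038,"ty": 0.0122,"tz": 0,"ax": 0,"ay": 0,"az": 0},{"tx": -0.0038,"ty": 0.0122,"tz": 0,"ax": 0,"ay": 0,"az": 0},{"tx": -0.0038,"ty": 0.0122,"tz": 0,"ax": 0,"ay": 0,"az": 0},{"tx": -0.0038,"ty": 0.0122,"tz": 0,"ax": 0,"ay": 0,"az": 0},{"tx": 0,"ty": 0,"tz": 0,"ax": 0,"ay": 0,"az": 0},{"tx": 0,"ty": 0,"tz": 0,"ax": 0,"ay": 0,"az": 0}]}}

```text
clock: 6.8
tool_pos: [0.6013, 0.0512, 0.0647]
orientation: [0.592, 0.806, -0.0, 0.0]
force: [0.2, -0.6, -0.8]
opening: 0.0205
gripper_force: 29.9
```

>>> {"op": "servo_tool", "data": {"steps": [{"tx": 0,"ty": 0,"tz": 0,"ax": 0,"ay": 0,"az": 0},{"tx": 0,"ty": 0,"tz": 0,"ax": 0,"ay": 0,"az": 0},{"tx": 0,"ty": 0,"tz": 0,"ax": 0,"ay": 0,"az": 0},{"tx": 0,"ty": 0,"tz": 0,"ax": 0,"ay": 0,"az": 0},{"tx": 0,"ty": 0,"tz": 0,"ax": 0,"ay": 0,"az": 0},{"tx": 0,"ty": 0,"tz": 0,"ax": 0,"ay": 0,"az": 0},{"tx": 0,"ty": 0,"tz": 0,"ax": 0,"ay": 0,"az": 0},{"tx": 0,"ty": 0,"tz": 0,"ax": 0,"ay": 0,"az": 0},{"tx": 0,"ty": 0,"tz": 0,"ax": 0,"ay": 0,"az": 0},{"tx": 0,"ty": 0,"tz": 0,"ax": 0,"ay": 0,"az": 0}]}}

```text
clock: 7.8
tool_pos: [0.6013, 0.0511, 0.0647]
orientation: [0.592, 0.806, 0.0, 0.0]
force: [-0.6, -0.2, -0.1]
opening: 0.0201
gripper_force: 29.9
```

```bash
python3 - <<'E'
from h import *
s=get_state();print(s["tool_pos"],s["force"],s["opening"],s["gripper_force"])
tp=s["tool_pos"];q=s["orientation"];yw=2*np.arctan2(q[1],q[0])
d=np.array([np.cos(yw),np.sin(yw)]);L=np.array([-d[1],d[0]])
piv=np.r_[tp[:2]+.022*d,.1]
pts=[piv]+[np.r_[piv[:2]+.046*(np.cos(.3)*d+k*np.sin(.3)*L),.1] for k in(1,-1)]
c,sn=np.cos(-1.266),np.sin(-1.266);R=np.array([[c,-sn],[sn,c]])
print("card frame",[(R.T@(p[:2]-[.5655,.1635])).round(4) for p in pts])
im={n:read_camera(n) for n in P}
m={"top":pick("top","card",(263,196))};print(fit(CARD,m,[.5655,.1635,-1.266]))
u=proj("top",pts+[np.r_[R@[.074,0]+[.5655,.1635],.115]]);mm=u.mean(0).astype(int);l,t=mm[0]-40,mm[1]-35
b=cv2.resize(im["top"][t:t+70,l:l+70,::-1],None,fx=7,fy=7,interpolation=cv2.INTER_CUBIC)
for v in u:cv2.circle(b,tuple(int(x) for x in (v-[l,t]+.5)*7),3,(0,255,0),1)
cv2.imwrite("pics/c3.png",b)
E
```

```text
[0.60129635 0.05114742 0.06466113] [-0.62932405 -0.24952452 -0.07662654] 0.020107226613323294 29.866226613521576
card frame [array([0.0959, 0.0004]), array([ 0.052 , -0.0131]), array([0.052 , 0.0141])]
(array([ 0.56548337,  0.16437907, -1.2642278 ]), np.float64(0.09498926000829078))
```

View pics/c3.png

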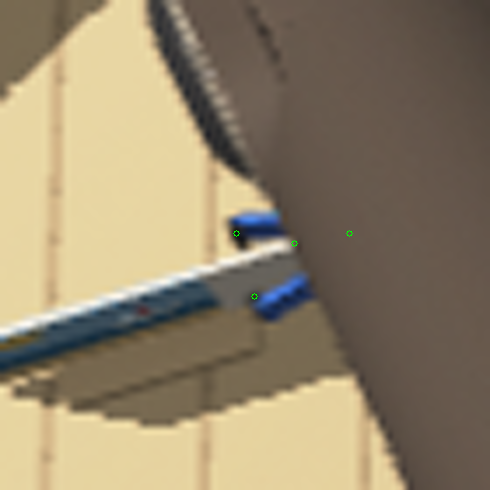

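The card edge is between the two lips (top crop: lips at (237,237) and (258,305), card line passing between at y≈263). That leaves roughly 9–13 mm clear on each side, with the tips about 22 mm past the edge. The force reads near zero and the card hasn't moved. Handing in.

```bash
python3 -c "
from station import *
print(close_job())"
```

```text
the job is handed in; nothing more can be done
None
```

I handed the job in with the blue clip squeezed fully open and held level around the white-margin edge: the tips are about 22 mm past the edge at about 80 mm height, each lip is roughly 9–13 mm clear of the card, and the card has not moved; no verdict came back.

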